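Ring-gauge check of a camera stand's stud

ROBOT

A 6-joint arm with a two-finger parallel gripper is mounted at the origin on the work surface. World frame = base frame: x ahead of the robot, y to its left, z up, the work surface at z = 0. Lengths are in m, angles in rad, forces in N, time in s.
With the tool pointing down it reaches from about 0.4 to 0.925 m from the base axis. Payload 3.4 kg.
Tool frame: the origin (TCP) lies between the finger pads; the fingertips stand 25 mm ahead of it and the grasp point (between the pads) lies 6 mm ahead of it; z points along the fingers, y is the direction in which the jaws open and shut (so a half turn about z gives the same grasp; the last joint's range is limited). The gripper opens to 85 mm and grips with 20 to 120 N. Pads are 22 mm wide; open, the fingers measure 114 mm over their backs; the gripper's body (76 mm by 85 mm) begins 54 mm behind the grasp point. The pads swing forward as they close: fully open they stand 13 mm farther back than shut.
Start: joints at [1.272, 0.307, 1.506, -0, 1.328, -0.073], TCP at [0.128, 0.561, 0.225] pointing down, gripper open.
Joint ranges: [-3.12, 3.12], [-1.05, 2.28], [0.14, 2.33], [-1.42, 4.57], [0.1, 2.73], [-2.68, 2.68]. Speed limits (rad/s): [2.57, 2.57, 3.14, 3.14, 3.14, 3.14].

INTERFACE

Orientations are given as a rotation vector (axis times angle).
In Python, from cell import readout, read_camera, workorder, models gives the robot as it stands.
- The arm moves only by the tool apply_moves, never from a script. Its argument "steps" is one flat list of numbers, 5 for each row, row after row: the shift along the tool's x, y, z in mm, then the turn about the tool's z in rad, then the opening, from 0 (shut) to 1 (fully open). In form: [tx, ty, tz, roll, gripper, tx, ty, tz, roll, gripper, ...]. A call has 1 to 12 rows; each row shifts and turns the commanded pose from where the row before left it, along the tool's axes as they then stand; what a row does not reach is not made up. A row lasts 1/10 s, in which the tool goes at most 50 mm and 8.59 degrees, less where a joint would pass 70% of its speed; a pose out of reach is approached as far as the arm can. A call is refused whole if a number of a shift passes 50 or a number of a turn 0.15, either way. A call with a gripper value outside its range is refused whole. The fingers move at their own pace and stop on an object; the grip force is fixed at half the most. Time passes only in rows, so rows that do not move let the fingers close. It gives the time, the measured TCP pose, the force and the opening at its end, in the units of the state.
- readout.get_state(): the state, without advancing time (a new reading comes with each control period).
- read_camera(name): name is "side" or "top" or "wrist"; returns a dict with "image" (480x640x3 uint8, blue, green, red), "z_map" (480x640 float32, m along the optical axis (not along the pixel's ray), 0 where there is no reading), "K" (3x3 intrinsics, pixels), "rvec" (rotation vector, rad) and "tvec" (3), from world to camera coordinates, as OpenCV has them. Camera axes: x right, y down, z forward; pixel columns grow to the right and rows downward; lengths in m; the calibration is good to about 2 mm. A picture is of the moment at which its call begins.
- workorder.hand_in(): hands the job in, once; it reports no verdict.
Trained networks look in a picture, given as the dict that the camera call returned (one of the last four; its "shot" number tells which), for a name from the list of things; names that differ only in an ending like _2 or _b are one class to them, and where a whole thing is asked for, a point or a joint stands for the part that bears it (a point fixed in the world has none). Each returns a list of dicts, best first, with "p" (0 to 1); they miss things now and then, are a little off and sometimes report something else, mostly with a low value. They report only what shows in the picture. A call takes as long as a camera call.
- models.spot_in(picture, query): "point" ([x, y, z] in m, in world coordinates, good to about 4 mm: the middle of the surface that is visible of it).
- models.cut_out(picture, query): "region" (480x640 bool, what is visible of it).
- models.landmark_of(picture, query): "point" ([x, y, z] in m, in world coordinates, good to about 4 mm: a listed point, or the origin of a listed thing).
The state is a dict: "clock": time; "qpos": joint angles; "dq": joint speeds; "joint_efforts": joint torques, N m; "tool_pos": TCP position; "orientation": TCP orientation; "contact_force": force on the tool from outside, world axes, zero at the start; "torque": the same for the moment, N m; "width": opening from 0.0 (shut) to 1.0 (fully open).
Only numpy, scipy, OpenCV 4.12 (cv2) and the standard library are available. Lean on these libraries where they do the work, as an engineer would, in place of code of your own. Each camera call takes 0.05 s, during which the arm holds its last target. There are 200 camera calls.

TASK

Check the thread of the upright stud on the camera stand's black base with the ring gauge that is already started on it: screw the gauge down (clockwise seen from above), counting the turns, until you clearly feel the resistance rise, and stop there without forcing it. Then back it off half a turn from where the thread tightened, so that it is not left jammed, and let go of it. Leave the things lying around as they are.

Things in the scene. Friction and masses are not known exactly. Their poses are not given: they have to be found in the camera images.
- stand: camera stand base, fixed: black plate 260 (x) x 380 (y) x 12 mm; origin centre of its underside, z up. On it a lit white panel 130 mm square, top at 30 mm, centred at y -90 mm; a silver rail along the +x edge, top at 23 mm; an aluminium block 75 mm square, top at 30 mm, at x 0, y +95 mm, with the stud in its middle.
- stud_top (a point): centre of the top end, 102 mm above the table, of the upright threaded steel stud, 27 mm diameter. The gauge starts 0.7 to 1.2 turns above the place where the thread tightens. That place is not marked and differs each time: the ring's underside is then 19 to 31 mm above the block. At rest, thread friction may act either way. The gauge can rise 0.7 turn above its start.
- lens: a bystander: loose black lens tube with chrome bands standing upright, 48 mm wide at the foot, 37 mm above, 85 mm tall; origin at the centre of its underside.
- meter: a bystander: loose yellow multimeter lying face up, 130 (x) by 70 (y) by 38 mm high with its dial; origin at the centre of its underside.
- thumbknob: a bystander: loose black clamping knob with a short steel stem pointing up, 40 mm wide, 36 mm high; origin at the centre of its underside.
- driver: a bystander: loose screwdriver with a yellow handle lying on the table, about 215 mm long and 26 mm high; origin near its middle, handle towards its -x.
- gauge: dark knurled ring on the stud, 56 mm wide, 22 mm high; origin centre of its underside, x towards the yellow line on its top and side, z up. Captive: it sinks 4 mm per clockwise turn. Turning freely takes about 0.12 N m; past the tightening place (its joint's zero, clockwise positive, no reading given) 1 N m per rad more; over 0.8 rad past is forcing. Let go there it springs partly back.

How it is judged:
On the way:
1. the gauge is screwed down until the thread tightens: at least 0.04 rad past that place, while not yet forced (value of joint gauge above 0.04 rad), for 0.1 s.
At the end, for the whole second after the job is handed in: the gauge, at rest and released, stands half a turn (within 0.2 turn: 1.9 to 4.4 rad) backed off counter-clockwise from the place where the thread begins to tighten (value of joint gauge between -4.4 and -1.9 rad and not (velocity of joint gauge above 0.05 rad/s) and velocity of joint gauge above -0.05 rad/s); the robot touches nothing.
It fails at once if the gauge is forced: turned more than 0.8 rad past the place where the thread tightens (value of joint gauge above 0.8 rad).
It fails at once if a bystander is moved by more than 20 mm (distance of any of lens, meter, thumbknob, driver from where it was at the start of the episode above 0.02 m).
It also fails if it takes over 64 s, if anything falls off the work surface, if the arm or the gripper's body presses on something with over 40 N, if the wrist force passes 120 N, or if a joint passes its speed limit or range.

## Working session

There is one attempt and no reset: what is moved stays moved. The work goes in short steps, Python scripts to look and compute and a tool call to move; the robot and the scene stay as the last step left them, time stands still between calls to the robot, and variables do not carry over. Pictures are saved under pics/ and viewed, about 8 in all and at most 12, crops included, and the job is handed in when it is done.

Besides the shell and the picture viewer there is one more tool, called after "Emit:" as name(argument=value, ...) on one line, values as JSON. apply_moves: Moves the arm, as the interface text tells. Its arguments: {"type":"object","properties":{"steps":{"type":"array"}},"required":["steps"]}

```bash
mkdir -p pics; ls; cat > h.py <<'E'
import numpy as np, cv2
from cell import readout, read_camera, workorder, models
def st():
    s=readout.get_state()
    for k in s: print(k,np.round(s[k],3))
    return s
def proj(c,P):
    return cv2.projectPoints(np.array(P,float).reshape(-1,3),np.array(c["rvec"]),np.array(c["tvec"]),np.array(c["K"]),None)[0].reshape(-1,2)
def world(c,m):
    v,u=np.nonzero(m&(c["z_map"]>0)); z=c["z_map"][v,u]
    p=np.linalg.inv(c["K"])@np.stack([u*z,v*z,z])
    R=cv2.Rodrigues(np.array(c["rvec"]))[0]
    return (R.T@(p-np.array(c["tvec"]).reshape(3,1))).T
E
python3 - <<'E'
from h import *
st()
ims=[]
for n in ["top","side"]:
    c=read_camera(n); ims.append(c["image"])
    for q in ["stud_top","gauge","lens","meter","thumbknob","driver","stand"]:
        r=models.landmark_of(c,q); print(n,q,[(np.round(x["point"],3),round(x["p"],2)) for x in r[:2]])
    r=models.cut_out(c,"gauge")
    if r:
        w=world(c,r[0]["region"]); print("gauge pts",np.percentile(w,[2,50,98],axis=0).round(4))
        t=w[w[:,2]>np.percentile(w[:,2],90)-.004]; print(t.mean(0),t.min(0),t.max(0))
cv2.imwrite("pics/a.png",np.vstack([cv2.resize(i,(400,300)) for i in ims])); cv2.imwrite("pics/top.png",ims[0])
cv2.imwrite("pics/side.png",ims[1])
E
```

```text
pics
clock 0.0
qpos [ 1.272  0.308  1.508  0.     1.328 -0.073]
dq [-0.001  0.    -0.001 -0.001  0.002  0.   ]
joint_efforts [ 1.0000e-03 -4.5755e+01 -2.5190e+01  0.0000e+00  1.3000e-02 -0.0000e+00]
tool_pos [0.128 0.56  0.224]
orientation [-3.520e-01 -3.121e+00  3.000e-03]
contact_force [-0.296  0.565 -0.294]
torque [0.028 0.01  0.02 ]
width 0.997
top stud_top [(array([0.548, 0.093, 0.104]), 0.71)]
top gauge [(array([0.551, 0.096, 0.052]), 0.85)]
top lens []
top meter [(array([ 0.491,  0.362, -0.001]), 0.92), (array([0.352, 0.306, 0.003]), 0.3)]
top thumbknob [(array([0.35 , 0.302, 0.001]), 0.7)]
top driver [(array([ 0.657, -0.295,  0.001]), 0.68)]
top stand [(array([ 0.569, -0.003,  0.   ]), 0.65)]
gauge pts [[0.5263 0.0687 0.0614]
 [0.5493 0.0929 0.0784]
 [0.5777 0.1192 0.0838]]
[0.55196975 0.09285637 0.08007305] [0.52547885 0.06658439 0.07749382] [0.57959127 0.12056113 0.10127351]
side stud_top [(array([0.552, 0.094, 0.101]), 0.8)]
side gauge [(array([0.556, 0.095, 0.06 ]), 0.55)]
side lens [(array([ 0.439, -0.351,  0.   ]), 0.69)]
side meter [(array([0.487, 0.364, 0.003]), 0.74)]
side thumbknob [(array([0.353, 0.308, 0.   ]), 0.85)]
side driver [(array([ 0.66 , -0.292, -0.   ]), 0.62)]
side stand [(array([ 0.565, -0.001,  0.004]), 0.84)]
gauge pts [[0.5265 0.0191 0.0144]
 [0.5456 0.1119 0.076 ]
 [0.5799 0.1238 0.0809]]
[0.55127459 0.10430627 0.07904735] [0.52647131 0.07016107 0.075983  ] [0.57997791 0.12659196 0.08813509]
```

View pics/top.png

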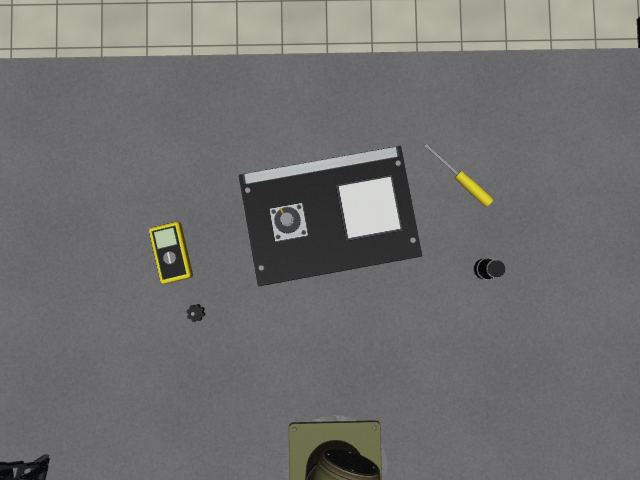

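View pics/side.png

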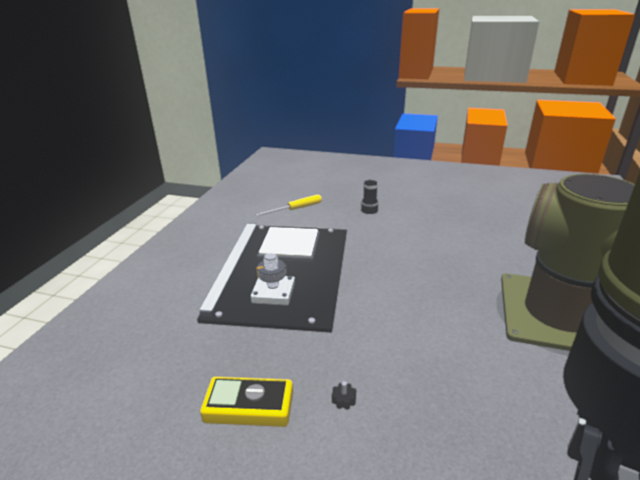

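Both pictures agree with the networks. The ring sits at about (288,220) in the top view and (270,270) in the side view, with its top at about 79 mm, and the way to it is clear at height. The bystanders are well away. Next I'll work out the approach.

```bash
cat >> h.py <<'E'
def delta(target):
    s=readout.get_state(); R=cv2.Rodrigues(np.array(s["orientation"],float))[0]
    d=R.T@(np.array(target)-s["tool_pos"]); print("tool delta mm",(d*1000).round(1)); print("R",R.round(3).tolist()); return d
E
python3 - <<'E'
from h import *
delta([0.551,0.0935,0.2])
E
```

```text
tool delta mm [-516.3 -361.    24.6]
R [[-0.975, 0.223, -0.0], [0.223, 0.975, 0.0], [0.0, 0.0, -1.0]]
```

Emit:
apply_moves(steps=[-36, -25, 0, 0, 1, -36, -25, 0, 0, 1, -36, -25, 0, 0, 1, -36, -25, 0, 0, 1, -36, -25, 0, 0, 1, -36, -25, 0, 0, 1, -36, -25, 0, 0, 1, -36, -25, 0, 0, 1, -36, -25, 0, 0, 1, -36, -25, 0, 0, 1, -36, -25, 0, 0, 1, -36, -25, 0, 0, 1])

```text
clock: 2.1
tool_pos: [0.4835, 0.1703, 0.2248]
orientation: [0.353, 3.121, 0.001]
contact_force: [1.2, 0.5, -0.9]
width: 0.999
```

Emit:
apply_moves(steps=[-28, -20, 0, 0, 1, -28, -20, 0, 0, 1, -28, -20, 0, 0, 1, 0, 0, 0, -0.15, 1, 0, 0, 0, -0.15, 1, 0, 0, 0, -0.15, 1, 0, 0, 0, -0.15, 1, 0, 0, 0, -0.15, 1, 0, 0, 0, -0.15, 1, 0, 0, 0, 0, 1, 0, 0, 0, 0, 1])

```text
clock: 3.2
tool_pos: [0.551, 0.0946, 0.2246]
orientation: [-1.035, 2.966, -0.0]
contact_force: [-0.4, 0.3, -0.5]
width: 0.997
```

```bash
python3 - <<'E'
from h import *
st(); delta([0.551,0.0935,0.2])
c=read_camera("wrist")
for q in ["stud_top","gauge"]:
    r=models.landmark_of(c,q); print(q,[(np.round(x["point"],4),round(x["p"],2)) for x in r[:2]])
r=models.cut_out(c,"gauge"); w=world(c,r[0]["region"])
z=np.median(w[:,2]); print("z",z,np.percentile(w[:,2],[5,25,75,95]))
t=w[abs(w[:,2]-z)<.003]; 
print(t.min(0),t.max(0),cv2.minEnclosingCircle((t[:,:2]*1000).astype(np.float32)))
cv2.imwrite("pics/w1.png",c["image"])
E
```

```text
clock 3.2
qpos [ 0.094  0.285  1.54  -0.     1.317 -2.148]
dq [ 0.001  0.001 -0.001  0.    -0.002 -0.004]
joint_efforts [-8.0000e-03 -4.4145e+01 -2.5080e+01 -1.0000e-03  0.0000e+00 -8.5000e-02]
tool_pos [0.551 0.095 0.225]
orientation [-1.035  2.966 -0.   ]
contact_force [-0.384  0.333 -0.477]
torque [-0.006  0.041 -0.003]
width 0.997
tool delta mm [ 0.6 -0.9 24.6]
R [[-0.783, -0.622, 0.0], [-0.622, 0.783, -0.0], [-0.0, -0.0, -1.0]]
stud_top [(array([0.5514, 0.0919, 0.1025]), 0.81)]
gauge [(array([0.5542, 0.0962, 0.0584]), 0.89)]
z 0.07900292075634165 [0.07103282 0.07835593 0.07952384 0.0802552 ]
[0.52618391 0.06669884 0.07604904] [0.58156515 0.12214131 0.08137173] ((554.24609375, 94.56254577636719), 28.44631576538086)
```

Emit:
apply_moves(steps=[0, 0, 20, -0.15, 1, 0, 0, 20, -0.15, 1, 0, 0, 20, -0.14, 1, 0, 0, 20, 0, 1, 0, 0, 0, 0, 1])

```text
clock: 3.9
tool_pos: [0.5486, 0.0943, 0.142]
orientation: [1.658, -2.662, -0.004]
contact_force: [-0.3, -0.2, 0.5]
width: 1.002
```

```bash
python3 - <<'E'
from h import *
s=st(); delta([0.5535,0.0942,0.071])
c=read_camera("wrist")
m=models.cut_out(c,"gauge")[0]["region"]; w=world(c,m)
z=np.median(w[:,2]); t=w[abs(w[:,2]-z)<.003]
print(z,t.min(0),t.max(0),cv2.minEnclosingCircle((t[:,:2]*1000).astype(np.float32)))
cv2.imwrite("pics/w2.png",c["image"])
E
```

```text
clock 3.9
qpos [ 0.094  0.36   1.654 -0.     1.134 -2.591]
dq [ 0.    -0.027 -0.047  0.002  0.037  0.001]
joint_efforts [ -0.057 -45.754 -22.513   0.     -0.47   -0.059]
tool_pos [0.549 0.094 0.142]
orientation [ 1.658 -2.662 -0.004]
contact_force [-0.3   -0.167  0.536]
torque [-0.015  0.019  0.003]
width 1.002
tool delta mm [-2.2 -4.8 71. ]
R [[-0.441, -0.898, -0.006], [-0.898, 0.441, -0.001], [0.003, 0.005, -1.0]]
0.07894952686094162 [0.52609888 0.0667836  0.0759758 ] [0.58173297 0.12218648 0.08134714] ((554.53564453125, 94.27871704101562), 28.818164825439453)
```

View pics/w2.png

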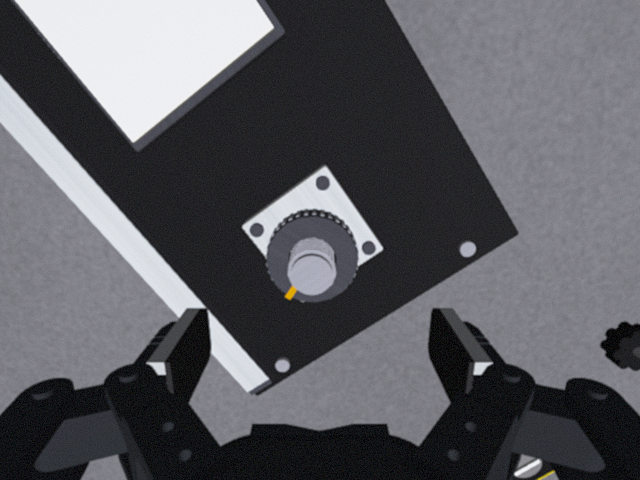

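Emit:
apply_moves(steps=[-1, -2, 14, 0, 1, 0, 0, 14, 0, 1, 0, 0, 14, 0, 1, 0, 0, 12, 0, 1, 0, 0, 10, 0, 1, 0, 0, 0, 0, 1, 0, 0, 0, 0, 1, 0, 0, 0, 0, 1])

```text
clock: 4.8
tool_pos: [0.5538, 0.0946, 0.0812]
orientation: [-1.662, 2.665, -0.001]
contact_force: [-0.2, -0.2, -0.3]
width: 1.0
```

```bash
python3 - <<'E'
from h import *
s=st(); delta([0.5535,0.0942,0.071])
E
```

```text
clock 4.8
qpos [ 0.094  0.433  1.718 -0.     0.989 -2.592]
dq [-0.    -0.004  0.002 -0.    -0.001  0.002]
joint_efforts [-2.0000e-03 -4.7458e+01 -1.9083e+01 -0.0000e+00  1.3000e-02  1.0000e-03]
tool_pos [0.554 0.095 0.081]
orientation [-1.662e+00  2.665e+00 -1.000e-03]
contact_force [-0.231 -0.212 -0.285]
torque [0.026 0.012 0.008]
width 1.0
tool delta mm [ 0.5  0.1 10.2]
R [[-0.44, -0.898, 0.001], [-0.898, 0.44, 0.0], [-0.001, -0.001, -1.0]]
```

Emit:
apply_moves(steps=[0.3, 0, 5, 0, 1, 0, 0, 5, 0, 1, 0, 0, 0, 0, 0.3, 0, 0, 0, 0, 0.3, 0, 0, 0, 0, 0.3, 0, 0, 0, 0, 0.3, 0, 0, 0, 0, 0.3, 0, 0, 0, 0, 0.3, 0, 0, 0, 0, 0.3, 0, 0, 0, 0, 0.3])

```text
clock: 5.8
tool_pos: [0.5534, 0.0946, 0.0718]
orientation: [-1.662, 2.665, -0.0]
contact_force: [-1.2, 0.3, 6.8]
width: 0.303
```

```bash
python3 - <<'E'
from h import *
s=st(); delta([0.5535,0.0942,0.071])
E
```

```text
clock 5.8
qpos [ 9.400e-02  4.450e-01  1.729e+00  1.000e-03  9.670e-01 -2.592e+00]
dq [-0.001 -0.001  0.001 -0.001 -0.001 -0.001]
joint_efforts [-5.3300e-01 -4.4430e+01 -1.8067e+01 -2.6300e-01 -6.6000e-01  2.0000e-03]
tool_pos [0.553 0.095 0.072]
orientation [-1.662  2.665 -0.   ]
contact_force [-1.208  0.337  6.785]
torque [ 0.136  0.353 -0.053]
width 0.303
tool delta mm [ 0.3 -0.3  0.8]
R [[-0.44, -0.898, 0.001], [-0.898, 0.44, 0.001], [-0.001, -0.001, -1.0]]
```

```bash
python3 - <<'E'
from h import *
c=read_camera("wrist"); d=read_camera("side")
x=proj(d,[0.5535,.0942,.08])[0].astype(int); print(x)
a=cv2.resize(c["image"],(640,480))[150:480]; b=cv2.resize(d["image"][x[1]-60:x[1]+60,x[0]-80:x[0]+80],(360,270))
im=np.zeros((600,640,3),np.uint8); im[:330]=a; im[330:,:360]=b
cv2.imwrite("pics/g.png",im)
E
```

```text
[271 264]
```

View pics/g.png

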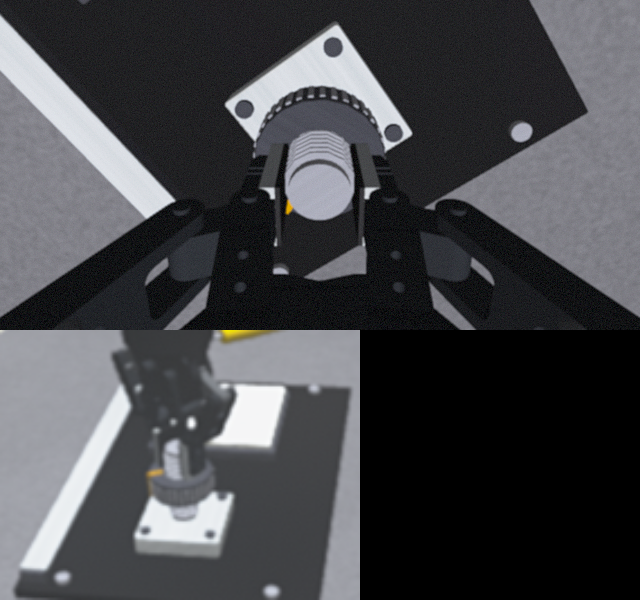

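The jaws closed to 26 mm around the stud instead of stopping on the 56 mm ring. The pad tips show near (290..365,145), just above the ring top. I'll check the heights from depth before going on.

```bash
python3 - <<'E'
from h import *
c=read_camera("wrist")
s=readout.get_state();R=cv2.Rodrigues(np.array(s["orientation"],float))[0];T=np.array(s["tool_pos"])
for n,p in dict(tcp=[0,0,0],grasp=[0,0,.006],tip=[0,0,.025],tipL=[0,.013,.025],tipR=[0,-.013,.025],back=[0,0,-.048]).items():
    print(n,proj(c,T+R@np.array(p))[0].round())
W=world(c,np.ones((480,640),bool)&(c["z_map"]>-1)) if 0 else None
def at(u,v):
    m=np.zeros((480,640),bool); m[v,u]=1; w=world(c,m); return (R.T@(w[0]-T)*1000).round(1) if len(w) else None
for u,v in [(320,340),(320,260),(280,330),(280,300),(273,360),(270,390),(262,335),(245,330),(362,330),(362,300),(368,360),(372,390),(385,330),(240,380),(215,380)]: print(u,v,at(u,v))
m=models.cut_out(c,"gauge")[0]["region"]; w=world(c,m); print(np.percentile(w,[2,50,98],axis=0).round(4))
print("cam pos tool",R.T@(-cv2.Rodrigues(np.array(c["rvec"]))[0].T@np.array(c["tvec"]).ravel()-T))
E
```

```text
tcp [321. 304.]
grasp [321. 298.]
tip [321. 281.]
tipL [347. 281.]
tipR [295. 281.]
back [322. 372.]
320 340 [  2.   -0.7 -32.4]
320 260 [23.1 -0.6 -7.1]
280 330 [ 10.4 -13.9 -39.9]
280 300 [  9.9 -16.3 -16.5]
273 360 [  5.  -15.4 -48.7]
270 390 [ 16.8 -12.3 -77.4]
262 335 [ 10.2 -19.4 -42.8]
245 330 [  6.2 -27.1 -32.7]
362 330 [ 10.2  13.2 -39.7]
362 300 [ 10.2  15.7 -17.2]
368 360 [  7.   13.8 -51.6]
372 390 [ 16.2  11.3 -76.7]
385 330 [  6.2  22.2 -32.8]
240 380 [ 16.3 -20.  -73.3]
215 380 [  6.5 -30.3 -60.3]
[[0.5269 0.0665 0.0617]
 [0.5444 0.0766 0.0787]
 [0.5745 0.105  0.0802]]
cam pos tool [ 0.07458302 -0.00099672 -0.14961418]
```

Emit:
apply_moves(steps=[0, 0, 0, 0, 1, 0, 0, 0, 0, 1, 0, 0, 0, 0, 1, 0, 0, 0, 0, 1, 0, 0, 0, 0, 1, 0, 0, 0, 0, 1])

```text
clock: 6.6
tool_pos: [0.553, 0.0943, 0.0705]
orientation: [1.662, -2.666, -0.0]
contact_force: [0.4, 0.1, 0.4]
width: 0.996
```

```bash
cat >> h.py <<'E'
def fingers():
    c=read_camera("wrist"); s=readout.get_state();R=cv2.Rodrigues(np.array(s["orientation"],float))[0];T=np.array(s["tool_pos"])
    w=(world(c,np.ones((480,640),bool))-T)@R*1000
    print("width",s["width"],"F",np.round(s["contact_force"],1),"T",np.round(s["torque"],2),"z",T[2])
    for sg in (-1,1):
        for lo in range(-60,30,10):
            k=(w[:,2]>lo)&(w[:,2]<lo+10)&(w[:,1]*sg>9)&(abs(w[:,1])<60)&(abs(w[:,0])<14)
            if k.sum()>5: print(sg,lo,k.sum(),np.percentile(w[k,1],[2,98]).round(1),np.percentile(w[k,0],[2,98]).round(1))
    return c
E
python3 - <<'E'
from h import *
c=fingers(); cv2.imwrite("pics/w3.png",c["image"])
E
```

```text
width 0.9997835474142388 F [-0.4  0.1 -0.7] T [-0.02  0.04 -0.  ] z 0.07049324196724086
-1 -60 1211 [-55.1 -43.2] [-4.1 11.2]
-1 -50 1299 [-56.8 -43.1] [-10.5  10.9]
-1 -40 1307 [-56.5  -9.2] [-10.4  10.8]
-1 -30 893 [-54.2  -9.4] [-10.6  10.7]
-1 -20 147 [-43.7  -9.1] [-9.3 12.3]
-1 -10 2013 [-28.2 -10.5] [-13.1  13.7]
-1 0 15 [-28.1 -15. ] [-2.  11.5]
1 -60 1222 [41.4 53.8] [-4.2 11. ]
1 -50 1282 [41.5 54.9] [-10.6  10.8]
1 -40 1106 [ 9.3 55. ] [-10.7  10.8]
1 -30 794 [ 9.3 52.9] [-10.7  10.6]
1 -20 88 [ 9.1 29. ] [-5.7 11.8]
1 -10 1956 [10.1 26. ] [-12.8  13.6]
1 0 23 [13. 27.] [-2.5 13.8]
```

View pics/w3.png

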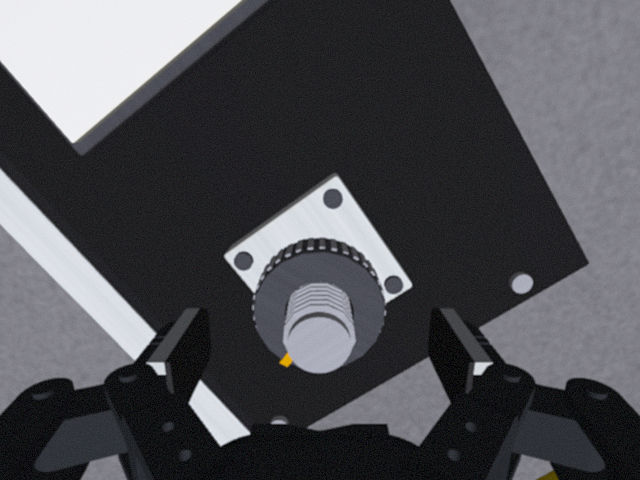

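With the jaws open, the real fingertips stand about 22 mm behind the reported TCP, not 12 mm ahead as stated. That makes the pads about 35 mm higher than I assumed, while their lateral centre is right. I'll go 34 mm lower, checking as I go.

Emit:
apply_moves(steps=[0, -0.5, 7, 0, 1, 0, 0, 7, 0, 1, 0, 0, 7, 0, 1, 0, 0, 7, 0, 1, 0, 0, 6, 0, 1, 0, 0, 0, 0, 1, 0, 0, 0, 0, 1])

```text
clock: 7.35
tool_pos: [0.5534, 0.0941, 0.0363]
orientation: [1.662, -2.665, -0.0]
contact_force: [-0.3, -0.1, 0.9]
width: 1.001
```

Emit:
apply_moves(steps=[0, 0, 0, 0, 0.5, 0, 0, 0, 0, 0.5, 0, 0, 0, 0, 0.5, 0, 0, 0, 0, 0.5, 0, 0, 0, 0, 0.5, 0, 0, 0, 0, 0.5, 0, 0, 0, 0, 0.5])

```text
clock: 8.05
tool_pos: [0.5533, 0.0944, 0.0376]
orientation: [-1.662, 2.666, 0.001]
contact_force: [-1.9, 0.6, 5.6]
width: 0.648
```

```bash
python3 - <<'E'
from h import *
st();c=fingers(); cv2.imwrite("pics/w4.png",c["image"])
E
```

```text
clock 8.05
qpos [ 9.300e-02  4.900e-01  1.761e+00  1.000e-03  8.900e-01 -2.593e+00]
dq [ 0.001  0.    -0.002 -0.001  0.001  0.002]
joint_efforts [-5.7500e-01 -4.6303e+01 -1.7052e+01 -3.0700e-01 -7.4200e-01 -3.9000e-02]
tool_pos [0.553 0.094 0.038]
orientation [-1.662e+00  2.666e+00  1.000e-03]
contact_force [-1.931  0.58   5.625]
torque [0.183 0.35  0.008]
width 0.648
width 0.646018142168299 F [-1.9  0.   5.4] T [ 0.07  0.37 -0.05] z 0.0375609747924623
-1 -60 1708 [-55.8  -9.5] [-0.1 13.1]
-1 -50 4027 [-34.6 -10.1] [-12.5  13.4]
-1 -40 816 [-41.6 -10. ] [-9.3 11.8]
-1 -30 440 [-41.7 -26.7] [ 5.7 11. ]
-1 -20 142 [-40.3 -28.3] [ 5.8 10.7]
-1 0 1659 [-49.8 -19.9] [-1.1 13.7]
-1 10 53 [-51.2 -45.1] [ 9.7 14. ]
-1 20 772 [-59.9 -47.4] [-13.6  13.7]
1 -60 1568 [ 9.5 54.4] [-0.6 13.2]
1 -50 3946 [10. 33.] [-12.7  13.4]
1 -40 787 [10.  39.9] [-9.2 13.5]
1 -30 460 [23.7 40. ] [ 5.6 13.5]
1 -20 140 [26.6 38.5] [ 5.9 10.8]
1 0 1326 [17.1 48.2] [-6.7 13.7]
1 10 37 [35.7 49.3] [-6.3 12.9]
1 20 1597 [38.1 59.7] [-12.5  13.7]
```

View pics/w4.png

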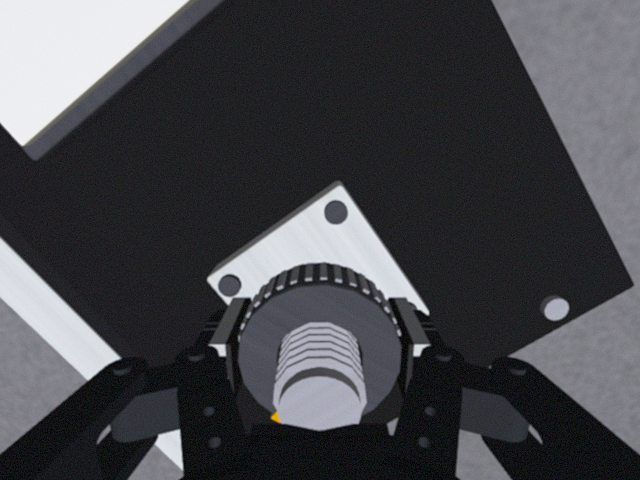

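Emit:
apply_moves(steps=[0, 0, 0.1, 0.1, 0.5, 0, 0, 0.1, 0.1, 0.5, 0, 0, 0.1, 0.1, 0.5, 0, 0, 0.1, 0.1, 0.5, 0, 0, 0.1, 0.1, 0.5, 0, 0, 0.1, 0.1, 0.5])

```text
clock: 8.7
tool_pos: [0.5534, 0.0944, 0.0372]
orientation: [-0.794, 3.039, 0.0]
contact_force: [-2.2, 0.8, 7.1]
width: 0.646
```

```bash
cat >> h.py <<'E'
def q():
    s=readout.get_state(); print("t",round(s["clock"],2),"q6",round(s["qpos"][5],3),"eff6",round(s["joint_efforts"][5],3),"F",np.round(s["contact_force"],1),"T",np.round(s["torque"],3),"pos",np.round(s["tool_pos"],4),"w",round(s["width"],3))
E
python3 -c "
from h import *
q()"
```

```text
t 8.7 q6 -1.989 eff6 -0.911 F [-2.2  0.8  7.1] T [0.105 0.355 0.164] pos [0.5534 0.0944 0.0372] w 0.646
```

Emit:
apply_moves(steps=[0, 0, 0.1, 0.15, 0.5, 0, 0, 0.1, 0.15, 0.5, 0, 0, 0.1, 0.15, 0.5, 0, 0, 0.1, 0.15, 0.5, 0, 0, 0.1, 0.15, 0.5, 0, 0, 0.1, 0.15, 0.5, 0, 0, 0.1, 0.15, 0.5, 0, 0, 0.1, 0.15, 0.5, 0, 0, 0.1, 0.15, 0.5, 0, 0, 0.1, 0.15, 0.5, 0, 0, 0.1, 0.15, 0.5, 0, 0, 0.1, 0.15, 0.5])

```text
clock: 9.9
tool_pos: [0.5534, 0.0941, 0.036]
orientation: [1.889, 2.51, 0.0]
contact_force: [-2.6, 0.2, 6.7]
width: 0.644
```

```bash
python3 -c "
from h import *
q()"
```

```text
t 9.9 q6 -0.187 eff6 -1.423 F [-2.6  0.2  6.7] T [-0.013  0.405  0.11 ] pos [0.5534 0.0941 0.036 ] w 0.644
```

Emit:
apply_moves(steps=[0, 0, 0.1, 0.15, 0.5, 0, 0, 0.1, 0.15, 0.5, 0, 0, 0.1, 0.15, 0.5, 0, 0, 0.1, 0.15, 0.5, 0, 0, 0.1, 0.15, 0.5, 0, 0, 0.1, 0.15, 0.5, 0, 0, 0.1, 0.15, 0.5, 0, 0, 0.1, 0.15, 0.5, 0, 0, 0.1, 0.15, 0.5, 0, 0, 0.1, 0.1, 0.5])

```text
clock: 10.9
tool_pos: [0.5532, 0.0942, 0.035]
orientation: [3.078, 0.627, 0.0]
contact_force: [-3.2, -0.2, 8.3]
width: 0.647
```

```bash
python3 -c "
from h import *
q()"
```

```text
t 10.9 q6 1.262 eff6 -0.622 F [-3.2 -0.2  8.3] T [0.016 0.438 0.094] pos [0.5532 0.0942 0.035 ] w 0.647
```

Emit:
apply_moves(steps=[0, 0, 0.1, 0.1, 0.5, 0, 0, 0.1, 0.1, 0.5, 0, 0, 0.1, 0.1, 0.5])

```text
clock: 11.2
tool_pos: [0.5532, 0.0942, 0.0349]
orientation: [-3.137, -0.162, -0.0]
contact_force: [-2.7, 0.6, 8.9]
width: 0.647
```

```bash
python3 -c "
from h import *
q()"
```

```text
t 11.2 q6 1.561 eff6 -0.912 F [-2.7  0.6  8.9] T [0.014 0.48  0.169] pos [0.5532 0.0942 0.0349] w 0.647
```

Emit:
apply_moves(steps=[0, 0, 0.1, 0.1, 0.5, 0, 0, 0.1, 0.1, 0.5, 0, 0, 0.1, 0.1, 0.5])

```text
clock: 11.5
tool_pos: [0.5532, 0.0943, 0.0347]
orientation: [-3.126, 0.309, -0.0]
contact_force: [-4.4, 0.2, 9.1]
width: 0.644
```

```bash
python3 -c "
from h import *
q()"
```

```text
t 11.5 q6 1.861 eff6 -0.912 F [-4.4  0.2  9.1] T [0.003 0.549 0.167] pos [0.5532 0.0943 0.0347] w 0.644
```

Emit:
apply_moves(steps=[0, 0, 0.1, 0.1, 0.5, 0, 0, 0.1, 0.1, 0.5, 0, 0, 0.1, 0.1, 0.5])

```text
clock: 11.8
tool_pos: [0.5532, 0.0943, 0.0344]
orientation: [-3.045, 0.772, -0.0]
contact_force: [-3.3, 0.2, 11.2]
width: 0.644
```

```bash
python3 -c "
from h import *
q()"
```

```text
t 11.8 q6 2.161 eff6 -0.913 F [-3.3  0.2 11.2] T [-0.01   0.558  0.114] pos [0.5532 0.0943 0.0344] w 0.644
```

Emit:
apply_moves(steps=[0, 0, 0.1, 0.1, 0.5, 0, 0, 0.1, 0.1, 0.5, 0, 0, 0.1, 0.1, 0.5])

```text
clock: 12.1
tool_pos: [0.5532, 0.0943, 0.0342]
orientation: [-2.895, 1.219, -0.0]
contact_force: [-2.4, 0.3, 10.2]
width: 0.651
```

```bash
python3 -c "
from h import *
q()"
```

```text
t 12.1 q6 2.461 eff6 -0.914 F [-2.4  0.3 10.2] T [0.047 0.638 0.159] pos [0.5532 0.0943 0.0342] w 0.651
```

Emit:
apply_moves(steps=[0, 0, 0, 0, 1, 0, 0, 0, 0, 1, 0, 0, 0, 0, 1, 0, 0, 0, 0, 1, 0, 0, -1, -0.15, 1, 0, 0, 0, -0.15, 1, 0, 0, 0, -0.15, 1, 0, 0, 0, -0.15, 1, 0, 0, 0, -0.15, 1, 0, 0, 0, -0.15, 1, 0, 0, 0, -0.15, 1, 0, 0, 0, -0.15, 1])

```text
clock: 13.3
tool_pos: [0.5535, 0.0941, 0.0334]
orientation: [-3.075, -0.645, 0.0]
contact_force: [-0.2, 0.2, 0.4]
width: 0.997
```

Emit:
apply_moves(steps=[0, 0, 0, -0.15, 1, 0, 0, 0, -0.15, 1, 0, 0, 0, -0.15, 1, 0, 0, 0, -0.15, 1, 0, 0, 0, -0.15, 1, 0, 0, 0, -0.15, 1, 0, 0, 0, -0.15, 1, 0, 0, 0, -0.15, 1, 0, 0, 0, -0.15, 1, 0, 0, 0, -0.15, 1, 0, 0, 0, -0.15, 1, 0, 0, 0, 0, 1])

```text
clock: 14.5
tool_pos: [0.5535, 0.094, 0.0334]
orientation: [-1.621, -2.691, 0.0]
contact_force: [-0.1, -0.4, 0.2]
width: 0.999
```

```bash
cat >> h.py <<'E'
def line():
    """yellow mark direction about the stud, world, from wrist/top"""
    for n in ("wrist","top"):
        c=read_camera(n); h=cv2.cvtColor(c["image"],cv2.COLOR_BGR2HSV)
        m=cv2.inRange(h,(15,120,90),(35,255,255))>0
        w=world(c,m); w=w[(np.hypot(w[:,0]-.5535,w[:,1]-.0942)<.034)&(w[:,2]>.045)] if len(w) else w
        if len(w): d=w.mean(0)-[.5535,.0942,0]; print(n,len(w),"angle",round(float(np.arctan2(d[1],d[0])),3),"r",np.hypot(*d[:2]).round(4),"zmax",w[:,2].max().round(4))
        g=models.cut_out(c,"gauge")
        if g:
            z=world(c,g[0]["region"]); print(n,"ring top z",np.median(z[:,2]).round(4))
    return c
E
python3 -c "
from h import *
q(); line()"
```

```text
t 14.5 q6 -0.394 eff6 -1.055 F [-0.1 -0.4  0.2] T [-0.012 -0.016 -0.038] pos [0.5535 0.094  0.0334] w 0.999
wrist 803 angle 1.746 r 0.0247 zmax 0.0783
wrist ring top z 0.0755
```

Emit:
apply_moves(steps=[0, 0, 0, 0, 0.5, 0, 0, 0, 0, 0.5, 0, 0, 0, 0, 0.5, 0, 0, 0, 0, 0.5, 0, 0, 0, 0, 0.5, 0, 0, 0, 0, 0.5, 0, 0, 0.1, 0.1, 0.5, 0, 0, 0.1, 0.1, 0.5, 0, 0, 0.1, 0.1, 0.5])

```text
clock: 15.6
tool_pos: [0.5533, 0.094, 0.0337]
orientation: [-2.01, -2.414, 0.0]
contact_force: [-2.3, -1.1, 6.8]
width: 0.63
```

```bash
python3 -c "
from h import *
q()"
```

```text
t 15.6 q6 -0.089 eff6 -0.911 F [-2.3 -1.1  6.8] T [-0.128  0.347  0.11 ] pos [0.5533 0.094  0.0337] w 0.63
```

Emit:
apply_moves(steps=[0, 0, 0.1, 0.1, 0.5, 0, 0, 0.1, 0.1, 0.5, 0, 0, 0.1, 0.1, 0.5])

```text
clock: 15.9
tool_pos: [0.5532, 0.094, 0.0335]
orientation: [-2.348, -2.087, 0.001]
contact_force: [-2.7, -0.3, 7.7]
width: 0.631
```

```bash
python3 -c "
from h import *
q()"
```

```text
t 15.9 q6 0.211 eff6 -0.911 F [-2.7 -0.3  7.7] T [-0.119  0.486  0.153] pos [0.5532 0.094  0.0335] w 0.631
```

Emit:
apply_moves(steps=[0, 0, 0.1, 0.1, 0.5, 0, 0, 0.1, 0.1, 0.5, 0, 0, 0.1, 0.1, 0.5])

```text
clock: 16.2
tool_pos: [0.5531, 0.094, 0.0332]
orientation: [-2.634, -1.712, 0.001]
contact_force: [-2.6, -1.0, 7.3]
width: 0.629
```

```bash
python3 -c "
from h import *
q()"
```

```text
t 16.2 q6 0.511 eff6 -0.911 F [-2.6 -1.   7.3] T [-0.048  0.505  0.067] pos [0.5531 0.094  0.0332] w 0.629
```

Emit:
apply_moves(steps=[0, 0, 0.1, 0.1, 0.5, 0, 0, 0.1, 0.1, 0.5, 0, 0, 0.1, 0.1, 0.5])

```text
clock: 16.5
tool_pos: [0.5531, 0.0941, 0.033]
orientation: [-2.86, -1.299, 0.001]
contact_force: [-4.0, -0.5, 9.2]
width: 0.626
```

```bash
python3 -c "
from h import *
q()"
```

```text
t 16.5 q6 0.811 eff6 -0.911 F [-4.  -0.5  9.2] T [-0.002  0.548  0.118] pos [0.5531 0.0941 0.033 ] w 0.626
```

Emit:
apply_moves(steps=[0, 0, 0.1, 0.1, 0.5, 0, 0, 0.1, 0.1, 0.5])

```text
clock: 16.7
tool_pos: [0.5531, 0.0941, 0.0329]
orientation: [-2.976, -1.007, 0.001]
contact_force: [-4.2, -0.9, 9.1]
width: 0.63
```

```bash
python3 -c "
from h import *
q()"
```

```text
t 16.7 q6 1.011 eff6 -0.912 F [-4.2 -0.9  9.1] T [0.009 0.566 0.14 ] pos [0.5531 0.0941 0.0329] w 0.63
```

Emit:
apply_moves(steps=[0, 0, 0.1, 0.1, 0.5, 0, 0, 0.1, 0.1, 0.5])

```text
clock: 16.9
tool_pos: [0.553, 0.0942, 0.0328]
orientation: [-3.061, -0.705, 0.001]
contact_force: [-4.0, -0.2, 10.3]
width: 0.633
```

```bash
python3 -c "
from h import *
q()"
```

```text
t 16.9 q6 1.211 eff6 -0.913 F [-4.  -0.2 10.3] T [0.003 0.559 0.142] pos [0.553  0.0942 0.0328] w 0.633
```

Emit:
apply_moves(steps=[0, 0, 0.1, 0.1, 0.5, 0, 0, 0.1, 0.1, 0.5])

```text
clock: 17.1
tool_pos: [0.553, 0.0942, 0.0326]
orientation: [-3.116, -0.397, 0.001]
contact_force: [-3.2, 0.8, 9.7]
width: 0.632
```

```bash
python3 -c "
from h import *
q()"
```

```text
t 17.1 q6 1.411 eff6 -0.732 F [-3.2  0.8  9.7] T [0.061 0.637 0.344] pos [0.553  0.0942 0.0326] w 0.632
```

Emit:
apply_moves(steps=[0, 0, 0.1, 0.1, 0.5, 0, 0, 0.1, 0.1, 0.5])

```text
clock: 17.3
tool_pos: [0.553, 0.0943, 0.0325]
orientation: [3.14, 0.084, -0.001]
contact_force: [-3.2, 1.0, 11.7]
width: 0.632
```

```bash
python3 -c "
from h import *
q()"
```

```text
t 17.3 q6 1.611 eff6 -0.536 F [-3.2  1.  11.7] T [0.115 0.61  0.524] pos [0.553  0.0943 0.0325] w 0.632
```

The resistance rises clearly. The moment about z goes from about 0.14 to 0.34 to 0.52 N m, so the thread tightened at q6 ≈ 1.22 and the gauge is now about 0.39 rad past that. I'll hold briefly, then back off 3.53 rad to q6 ≈ -1.92.

Emit:
apply_moves(steps=[0, 0, 0, 0, 0.5, 0, 0, -0.1, -0.15, 0.5, 0, 0, -0.1, -0.15, 0.5, 0, 0, -0.1, -0.15, 0.5, 0, 0, -0.1, -0.15, 0.5, 0, 0, -0.1, -0.15, 0.5, 0, 0, -0.1, -0.15, 0.5, 0, 0, -0.1, -0.15, 0.5, 0, 0, -0.1, -0.15, 0.5, 0, 0, -0.1, -0.15, 0.5, 0, 0, -0.1, -0.15, 0.5, 0, 0, -0.1, -0.15, 0.5])

```text
clock: 18.5
tool_pos: [0.5533, 0.094, 0.0336]
orientation: [2.059, 2.373, 0.0]
contact_force: [-2.7, -0.3, 8.8]
width: 0.632
```

Emit:
apply_moves(steps=[0, 0, -0.1, -0.15, 0.5, 0, 0, -0.1, -0.15, 0.5, 0, 0, -0.1, -0.15, 0.5, 0, 0, -0.1, -0.15, 0.5, 0, 0, -0.1, -0.15, 0.5, 0, 0, -0.1, -0.15, 0.5, 0, 0, -0.1, -0.15, 0.5, 0, 0, -0.1, -0.15, 0.5, 0, 0, -0.1, -0.15, 0.5, 0, 0, -0.1, -0.15, 0.5, 0, 0, -0.1, -0.15, 0.5, 0, 0, -0.1, -0.08, 0.5])

```text
clock: 19.7
tool_pos: [0.5535, 0.0943, 0.0347]
orientation: [-0.468, 3.106, 0.001]
contact_force: [-2.4, 0.0, 8.8]
width: 0.635
```

```bash
python3 -c "
from h import *
q()"
```

```text
t 19.7 q6 -1.777 eff6 0.286 F [-2.4  0.   8.8] T [-0.022  0.438 -0.093] pos [0.5535 0.0943 0.0347] w 0.635
```

Emit:
apply_moves(steps=[0, 0, 0, 0, 0.5, 0, 0, 0, 0, 1, 0, 0, 0, 0, 1, 0, 0, 0, 0, 1, 0, 0, 0, 0, 1, 0, 0, 0, 0, 1, 0, 0, 0, 0, 1])

```text
clock: 20.4
tool_pos: [0.5535, 0.0941, 0.0338]
orientation: [0.462, -3.107, 0.0]
contact_force: [0.3, -0.3, 0.6]
width: 0.999
```

```bash
python3 -c "
from h import *
q(); line()"
```

```text
t 20.4 q6 -1.773 eff6 0.0 F [ 0.3 -0.3  0.6] T [ 0.032 -0.026  0.008] pos [0.5535 0.0941 0.0338] w 0.999
wrist 804 angle -3.127 r 0.0239 zmax 0.0792
wrist ring top z 0.0765
top ring top z 0.014
```

The ring stands about 3.0 rad backed off. Its mark turned exactly with the wrist (expected 3.13, seen -3.127, the same direction to within 0.03 rad), so the grip did not slip. Now I'll retreat upward.

Emit:
apply_moves(steps=[0, 0, -10, 0, 1, 0, 0, -20, 0, 1, 0, 0, -25, 0, 1, 0, 0, -30, 0, 1, 0, 0, -30, 0, 1, 0, 0, -15, 0, 1, 0, 0, 0, 0, 1, 0, 0, 0, 0, 1, 0, 0, 0, 0, 1])

```text
clock: 21.5
tool_pos: [0.5524, 0.094, 0.1628]
orientation: [0.462, -3.105, -0.0]
contact_force: [-1.2, 0.7, -0.1]
width: 0.996
```

```bash
python3 -c "
from h import *
q(); line()
c=read_camera('side')
for n in ['lens','meter','thumbknob','driver']: print(n,[np.round(x['point'],3) for x in models.landmark_of(c,n)[:1]])
print(workorder.hand_in())"
```

```text
t 21.5 q6 -1.773 eff6 0.0 F [-1.2  0.7 -0.1] T [0.001 0.051 0.036] pos [0.5524 0.094  0.1628] w 0.996
wrist 167 angle -3.135 r 0.0226 zmax 0.0798
wrist ring top z 0.0766
top 18 angle -3.073 r 0.0232 zmax 0.0821
top ring top z 0.0765
lens [array([ 0.442, -0.35 ,  0.001])]
meter [array([0.485, 0.364, 0.007])]
thumbknob [array([ 0.566,  0.002, -0.   ])]
driver [array([ 0.66 , -0.292,  0.   ])]
the job is handed in; nothing more can be done
None
```

The gauge was screwed down until the thread tightened, backed off about half a turn and released. The job was handed in at about 21.5 s; `hand_in()` gives no verdict.

- **Turning down:** The gauge went down about 6.7 rad (1.06 turns) in two strokes before the resistance rose. The moment went from about 0.14 to 0.34 to 0.52 N m, roughly 1 N m per rad. I stopped about 0.39 rad past the tightening place, well short of forcing.
- **Backing off:** I turned it back to about 3.0 rad (0.48 turn) above the tightening place.
- **Last checks:** After release and retreat the ring's yellow mark stayed put (-3.127, then -3.135 rad) and matched the wrist's turn, so the grip did not slip. The ring's top is 1 mm higher than when I regripped it partway down. The arm is clear, with about 1 N residual on the wrist.

**What disagreed**
- **Fingertip position:** The fingertips were about 35 mm farther back from the TCP than stated. My first closing therefore went around the stud above the ring, with about 7 N on the wrist. I reopened, measured the fingers in depth and regripped 34 mm lower.
- **Thumbknob:** In the last check the network put the thumbknob at (0.566, 0.002), which is the middle of the stand, so I take it as a false detection. I did not look again, but the arm only passed high above the knob. Lens, meter and driver were unmoved within the network's accuracy.

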